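Clamp the spice jar for travel to the gauge's green mark

TASK

Get the spice jar (black lid, blue label; the one standing clear near the clamp, not those among the condiments far to the left) ready for wheeling the cart: stand it upright on the board of the travel clamp, between the V fence and the sprung pad, and let go of it. Then pull the orange bar out until the jar is squeezed against the fence with the gauge pointer in the green field, never running into the red, and leave it so. Do not shift or knock over the honey jar, the pepper mill and the salt shaker near it.

Things in the scene. Friction and masses are not known exactly. Their poses are not given: they have to be found in the camera images.
- clamp: Travel clamp fixed to the cart top: light grey board 270 x 150 x 12 mm with a jar bay. Origin: on the cart top, on the board's middle line, under the bay; +x points from the orange pull bar to the gauge, z up. The board spans x -85..185 mm; its top (bay floor) is at z = 12 mm. Two steel rods along x (y = +-60 mm, tops z = 33 mm) join pull bar and gauge housing (top z = 49 mm).
- bay (a point): Point on the bay floor above the clamp's origin. At the pull-bar end of the bay stands a rubber-faced V fence (90 mm wide, top 45 mm above the cart top). It was set by hand and locked somewhere with the bottom of its V at clamp x = -40 to -15 mm (not measured); it does not move.
- pull_bar (a point): Middle of the orange pull bar: round, 14 mm thick, 108 mm long along the clamp's y, 56 mm above the cart top, free all round. Pulled along the clamp's -x it draws rods, gauge housing and pad towards the fence. The slide drags with about 10 N, travels 100 mm (starts 0 to 15 mm out) and stays where it is left; it can be pushed back.
- pad_face (a point): Middle of the face of the sprung rubber pad (70 mm wide, z 16 to 44 mm) at the gauge end of the bay; it looks to the fence, and the jar stands between the two.
- gauge (a joint): How far the pad is pushed back into the gauge housing against its spring (about 250 N/m), in m, 0 to 0.036: shown by the black cross-line pointer on the scale on the housing's top. Green field 0.016 to 0.026, red field from 0.030. A jar merely sliding along the board already gives a small reading.
- spice_jar: Spice jar to be clamped: an upright glass cylinder 41 mm across and 105 mm high with a black lid and a blue label, 0.14 to 0.28 kg. Origin in the middle of its underside, z up. Starts upright on the cart top, clear of the group of condiments at the far left (which is room furnishing and holds similar jars).
- honey_jar: Honey jar, red lid, 62 mm across, 86 mm high, standing on the cart top; a bystander. Origin in the middle of its underside, z up.
- salt_shaker: Salt shaker, grey domed top, 44 mm across, 90 mm high, standing on the cart top; a bystander. Origin in the middle of its underside, z up.
- pepper_mill: Turned brown wooden pepper mill, 51 mm across, 168 mm high, standing on the cart top; a bystander. Origin in the middle of its underside, z up.
There are look-alikes about, which are no part of the job. What is shaped like the spice_jar but yellow is not meant.

How it is judged (in metres and radians):
On the way, in this order (a step that is already met when the one before it is completed fails the run):
1. the spice jar stands upright on the board in the bay, let go, before it is squeezed (x of spice_jar in the frame of clamp between -0.04 and 0.055 m and y of spice_jar in the frame of clamp between -0.03 and 0.03 m and z of spice_jar in the frame of clamp between 0.006 and 0.018 m and angle between spice_jar's own z axis and vertical below 0.1 rad and linear speed of spice_jar below 0.03 m/s and contact force between the fingers and spice_jar below 0.1 N and value of joint gauge below 0.008 m), for 0.2 s.
2. the gauge pointer is in the green field (value of joint gauge between 0.016 and 0.026 m), for 0.3 s.
At the end, for the whole second after the job is handed in: The spice jar stands upright (within 0.1 rad) and at rest on the board between fence and pad (its underside within 6 mm of the board's top, within 30 mm of the clamp's middle line, x between -40 and +55 mm), not touched by the fingers, and the gauge reads 0.016 to 0.026 m (all of step 2 and x of spice_jar in the frame of clamp between -0.04 and 0.055 m and y of spice_jar in the frame of clamp between -0.03 and 0.03 m and z of spice_jar in the frame of clamp between 0.006 and 0.018 m and angle between spice_jar's own z axis and vertical below 0.1 rad and linear speed of spice_jar below 0.03 m/s and contact force between the fingers and spice_jar below 0.1 N).
It fails at once if the gauge runs into the red field (0.030 m or more): the glass is squeezed too hard (value of joint gauge above 0.03 m).
It fails at once if the honey jar is shifted by more than 30 mm or knocked over (distance of honey_jar from where it was at the start of the episode above 0.03 m or angle between honey_jar's own z axis and vertical above 0.5 rad).
It fails at once if the salt shaker is shifted by more than 30 mm or knocked over (distance of salt_shaker from where it was at the start of the episode above 0.03 m or angle between salt_shaker's own z axis and vertical above 0.5 rad).
It fails at once if the pepper mill is shifted by more than 30 mm or knocked over (distance of pepper_mill from where it was at the start of the episode above 0.03 m or angle between pepper_mill's own z axis and vertical above 0.5 rad).
It also fails if it takes over 64 s, if anything falls off the work surface, if the arm or the gripper's body presses on something with over 40 N, if the wrist force passes 120 N, or if a joint passes its speed limit or range.

ROBOT

A 6-joint arm with a two-finger parallel gripper is mounted at the origin on a cart in front of the work surface, level with it; the furniture and walls round the work are solid. World frame = base frame: x ahead of the robot, y to its left, z up, the work surface at z = 0. Lengths are in mm, angles in rad, forces in N, time in s.
With the tool pointing down it reaches from about 300 to 875 mm from the base axis. Payload 6.4 kg.
Tool frame: the origin (TCP) lies between the finger pads; the fingertips stand 8 mm ahead of it and the grasp point (between the pads) lies 11 mm behind it; z points along the fingers, y is the direction in which the jaws open and shut (so a half turn about z gives the same grasp; the last joint's range is limited). The gripper opens to 88 mm and grips with 3 to 60 N. Pads are 18 mm wide; open, the fingers measure 123 mm over their backs; the gripper's body (75 mm by 187 mm) begins 45 mm behind the grasp point.
Start: joints at [-1.489, 0.181, 1.607, -0, 1.354, -0.206], TCP at [163.226, -551.361, 246.714] pointing down, gripper open.
Joint ranges: [-2.99, 2.99], [-0.89, 2.07], [0.3, 2.58], [-1.14, 4.28], [0, 2.63], [-3.12, 3.12]. Speed limits (rad/s): [2.57, 2.57, 3.01, 3.14, 3.14, 3.14].

INTERFACE

Orientations are given as a rotation vector (axis times angle).
In Python, from station import arm, get_image gives the robot as it stands.
- The arm moves only by the tool servo_tool, never from a script. Its argument "steps" is one flat list of numbers, 7 for each row, row after row: the shift along the tool's x, y, z in m, then the turn, a rotation vector about the tool's x, y, z in degrees, then the closure, from -1 (fully open) to 1 (shut). In form: [tx, ty, tz, rx, ry, rz, gripper, tx, ty, tz, rx, ry, rz, gripper, ...]. A call has 1 to 20 rows; each row shifts and turns the commanded pose from where the row before left it, along the tool's axes as they then stand; what a row does not reach is not made up. A row lasts 1/10 s, in which the tool goes at most 50 mm and 8.59 degrees, less where a joint would pass 70% of its speed; a pose out of reach is approached as far as the arm can. A call with a gripper value outside its range is refused whole. The fingers move at their own pace and stop on an object; the grip force is fixed at half the most. Time passes only in rows, so rows that do not move let the fingers close. It gives the time, the measured TCP pose, the force and the opening at its end, in the units of the state.
- arm.get_state(): the state, without advancing time (a new reading comes with each control period).
- get_image(name): name is "scene" or "top"; returns a dict with "image" (480x640x3 uint8, red, green, blue), "fx", "fy", "cx", "cy" (pixels), "position" and "attitude" of the camera in the world. Camera axes: x right, y up, looking along -z (the intrinsics and any distortion apply to the point x, -y, -z); pixel columns grow to the right and rows downward; lengths in mm; the calibration is good to about 2 mm. A picture is of the moment at which its call begins. There is no depth.
- arm.job_done(): hands the job in, once; it reports no verdict.
The state is a dict: "time_s": time; "joints": joint angles; "joint_vel": joint speeds; "joint_efforts": joint torques, N m; "position": TCP position; "eef_rot": TCP orientation; "wrist_force": force on the tool from outside, world axes, zero at the start; "torque": the same for the moment, N m; "opening": finger opening in mm.
Only numpy, scipy, OpenCV 4.12 (cv2) and the standard library are available. Lean on these libraries where they do the work, as an engineer would, in place of code of your own. Each camera call takes 0.05 s, during which the arm holds its last target. There are 200 camera calls.

## Working session

There is one attempt and no reset: what is moved stays moved. The work goes in short steps, Python scripts to look and compute and a tool call to move; the robot and the scene stay as the last step left them, time stands still between calls to the robot, and variables do not carry over. Pictures are saved under pics/ and viewed, about 8 in all and at most 12, crops included, and the job is handed in when it is done.

Besides the shell and the picture viewer there is one more tool, called after "Emit:" as a command line: name --argument value ..., lists and objects as JSON in quotes. servo_tool: Moves the arm, as the interface text tells. Its arguments: {"type":"object","properties":{"steps":{"type":"array"}},"required":["steps"]}

```bash
mkdir -p pics; ls
cat > h.py <<'E'
import numpy as np, cv2
from scipy.spatial.transform import Rotation as R
from station import arm, get_image
def rot(d):
    a=np.array(d["attitude"],float)
    if a.shape==(3,3): return a
    return R.from_rotvec(a).as_matrix() if a.size==3 else R.from_quat(a).as_matrix()
def ray(d,u,v):
    return rot(d)@np.array([(u-d["cx"])/d["fx"],-(v-d["cy"])/d["fy"],-1.])
def onz(d,u,v,z):
    p=np.array(d["position"],float); r=ray(d,u,v); return p+r*(z-p[2])/r[2]
def proj(d,P):
    q=rot(d).T@(np.array(P,float)-np.array(d["position"])); return d["cx"]+d["fx"]*q[0]/-q[2], d["cy"]-d["fy"]*q[1]/-q[2]
def shot(n,f):
    d=get_image(n); cv2.imwrite("pics/"+f,cv2.cvtColor(d["image"],cv2.COLOR_RGB2BGR)); return d
E
python3 - <<'E'
from h import *
for n in("scene","top"):
    d=shot(n,n+"0.png"); print({k:v for k,v in d.items() if k!="image"})
print(arm.get_state())
E
```

```text
pics
{'fx': 485.3569824899912, 'fy': 485.3569824899912, 'cx': 316.4481637801664, 'cy': 238.3424108182625, 'position': array([ 47.57095474, 728.0908902 , 957.12758926]), 'attitude': array([ 0.33523892, -1.01900909, -2.38039598])}
{'fx': 444.1672640460647, 'fy': 444.1672640460647, 'cx': 310.2817689380899, 'cy': 235.58474859711993, 'position': array([ 415.01360795,  -47.13599486, 1077.38104329]), 'attitude': array([ 0.14377487, -0.10394931, -1.5764271 ])}
{'time_s': 0.1, 'joints': array([-1.48931953e+00,  1.81440415e-01,  1.60790882e+00,  3.67641190e-05,
        1.35378679e+00, -2.06263575e-01]), 'joint_vel': array([-0.00069765, -0.00100136, -0.00101347, -0.00153101, -0.0006066 ,
        0.00093955]), 'joint_efforts': array([ 3.46635488e-04, -4.34824669e+01, -3.42697513e+01,  7.03178463e-02,
        3.40061600e-02, -3.85510657e-05]), 'position': array([ 163.18596542, -550.87291501,  245.91463123]), 'eef_rot': array([-3.10761490e+00, -4.50191025e-01, -2.07338136e-04]), 'wrist_force': array([-0.84163887, -0.19161952,  0.73439587]), 'torque': array([-0.00155612,  0.02448604, -0.04659834]), 'opening': 88.05697231410585}
```

View pics/scene0.png

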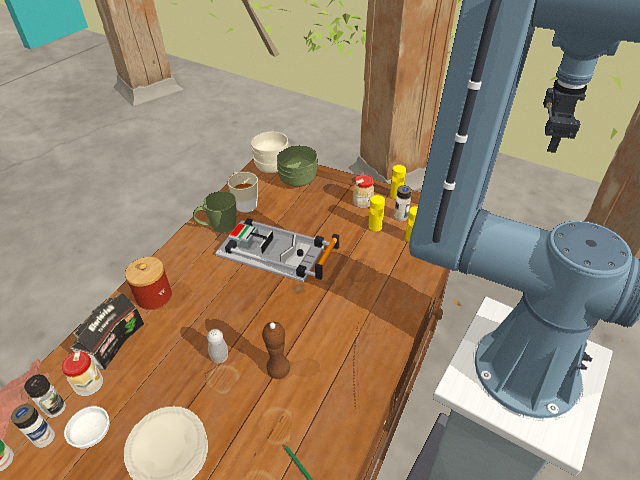

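View pics/top0.png

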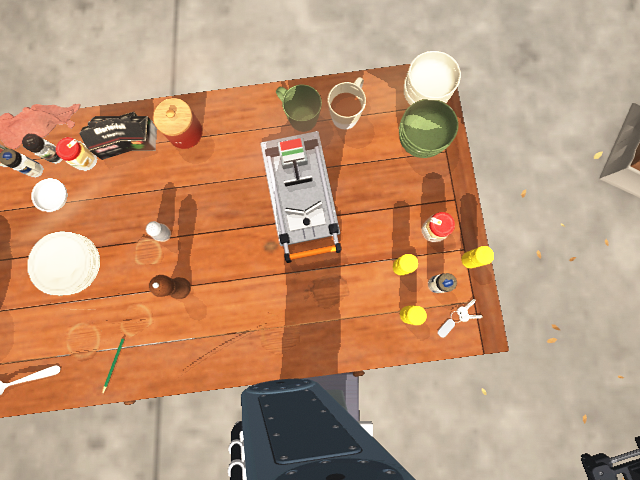

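Scene and top views: the candidates in the top view are the dark-lidded jar with a blue label at (442,283), the dark-lidded jars among the condiments at (18,162) and (38,148), and the yellow look-alikes at (405,264), (413,315) and (478,257). I choose (442,283), seen at scene (402,203). The clamp is at top (305,205) with its pull bar at (312,254), and the honey jar is at (438,226).

Run:
```python
from h import *
a=cv2.imread("pics/top0.png"); b=cv2.imread("pics/scene0.png")
c1=cv2.resize(a[200:340,370:510],(480,480),interpolation=2)   # x3.43
c3=cv2.resize(a[120:270,245:365],(480,600),interpolation=2)[:, :320] if 0 else cv2.resize(a[120:270,250:350],(320,480),interpolation=2) #x3.2
out=np.hstack([c1,c3]); cv2.imwrite("pics/crop1.png",out)
c=cv2.resize(b[150:290,210:430],(792,504),interpolation=2); cv2.imwrite("pics/crop2.png",c) #x3.6
```

```text
(no output)
```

View pics/crop1.png

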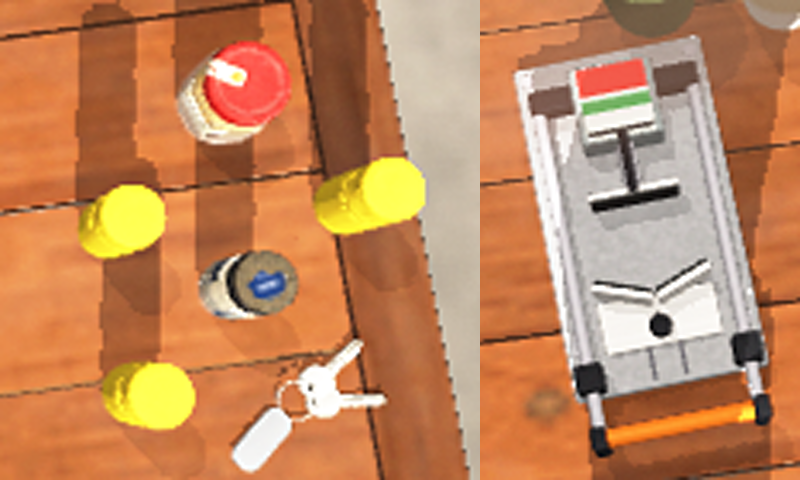

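View pics/crop2.png

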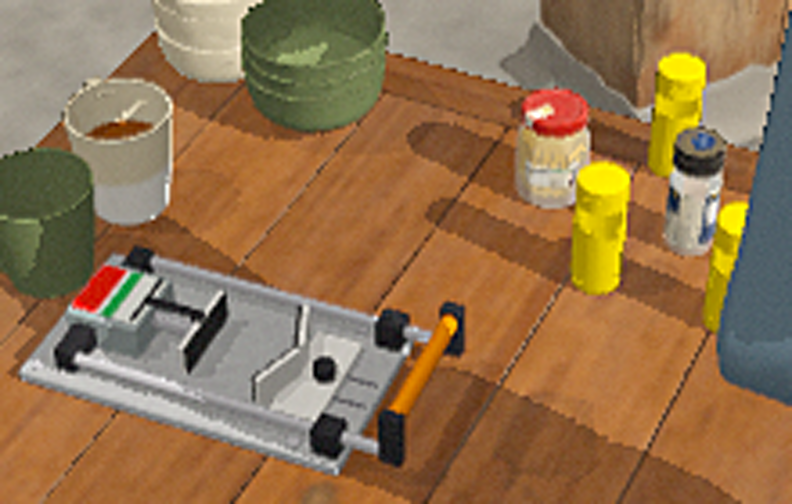

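Crop check: the jar at crop (262,285), i.e. top (446.7,282.5), has the black lid and blue label, so the choice holds. The V fence's bottom is at crop (655,303), the pad at (635,200) and the bar runs from (612,437) to (757,411).

Run:
```python
from h import *
d=get_image("top"); s=get_image("scene")
L=lambda u,v:(370+u/3.4286,200+v/3.4286); C=lambda u,v:(250+(u-480)/3.2,120+v/3.2); S=lambda u,v:(210+u/3.6,150+v/3.6)
def tri(p,q):
    A=[];o=[]
    o1,r1=np.array(d["position"]),ray(d,*p); o2,r2=np.array(s["position"]),ray(s,*q)
    t=np.linalg.lstsq(np.c_[r1,-r2],o2-o1,rcond=None)[0]; return ((o1+t[0]*r1+o2+t[1]*r2)/2).round(1),np.linalg.norm(o1+t[0]*r1-o2-t[1]*r2).round(1)
for n,p,z in [("jar",(264,283),105),("honey",(248,85),86),("yA",(133,217),105),("yB",(158,396),105),("yC",(391,192),105)]:
    print(n,onz(d,*L(*p),z)[:2].round(1))
print("jar scene",onz(s,*S(700,147),105)[:2].round(1))
for n,p,z in [("cTL",(516,73),12),("cTR",(697,38),12),("cBR",(768,361),12),("cBL",(578,397),12),("barL",(612,437),56),("barR",(757,411),56),("V",(655,303),45),("padL",(590,209),44),("padR",(680,192),44)]:
    print(n,onz(d,*C(*p),z)[:2].round(1))
print("V tri",tri(C(655,303),S(301,342)))
for n,p,z in [("board near-l",(20,372),12),("board near-r",(342,472),12),("board far-r",(412,352),12),("bar a",(452,322),56),("bar b",(398,412),56),("V",(299,343),45)]:
    print("S",n,onz(s,*S(*p),z)[:2].round(1))
```

```text
jar [ 463.4 -318.2]
honey [ 593.9 -320.2]
yA [ 505.9 -237.7]
yB [ 393.7 -248.5]
yC [ 520.3 -401.4]
jar scene [ 462.2 -312.7]
cTL [822.6 101.2]
cTR [849.  -41.6]
cBR [590.4 -92.9]
cBL [564.4  51.4]
barL [528.8  22.6]
barR [546.6 -82.4]
V [629.5  -8.6]
padL [702.4  39.9]
padR [714.6 -27.8]
V tri (array([630.8,  -7.5,  51.7]), np.float64(5.8))
S board near-l [822.5 104.3]
S board near-r [555.6  54.9]
S board far-r [580.4 -76. ]
S bar a [547.8 -81.6]
S bar b [530.8  17.9]
S V [638.6 -10.4]
```

Emit:
servo_tool --steps '[0, 0, 0, 0, 0, 5.9, -1, 0.0282, -0.01465, 0.004, 0, 0, 0, -1, 0.0282, -0.01465, 0.004, 0, 0, 0, -1, 0.0282, -0.01465, 0.004, 0, 0, 0, -1, 0.0282, -0.01465, 0.004, 0, 0, 0, -1, 0.0282, -0.01465, 0.004, 0, 0, 0, -1, 0.0282, -0.01465, 0.004, 0, 0, 0, -1, 0.0282, -0.01465, 0.004, 0, 0, 0, -1, 0.0282, -0.01465, 0.004, 0, 0, 0, -1, 0.0282, -0.01465, 0.004, 0, 0, 0, -1, 0.0282, -0.01465, 0.004, 0, 0, 0, -1, 0.0282, -0.01465, 0.004, 0, 0, 0, -1, 0.0282, -0.01465, 0.004, 0, 0, 0, -1, 0, 0, 0, 0, 0, 0, -1, 0, 0, 0, 0, 0, 0, -1]'

```text
time_s: 1.7
position: [463.6, -315.9, 198.4]
eef_rot: [-3.128, -0.293, 0.001]
wrist_force: [-0.0, -0.6, 1.1]
opening: 87.9
```

Emit:
servo_tool --steps '[0, 0, 0.027, 0, 0, 0, -1, 0, 0, 0.027, 0, 0, 0, -1, 0, 0, 0.027, 0, 0, 0, -1, 0, 0, 0.027, 0, 0, 0, -1, 0, 0, 0.026, 0, 0, 0, -1, 0, 0, 0, 0, 0, 0, -1, 0, 0, 0, 0, 0, 0, -0.4, 0, 0, 0, 0, 0, 0, -0.2, 0, 0, 0, 0, 0, 0, 0, 0, 0, 0, 0, 0, 0, 0.1, 0, 0, 0, 0, 0, 0, 0.3, 0, 0, 0, 0, 0, 0, 1, 0, 0, 0, 0, 0, 0, 1, 0, 0, 0, 0, 0, 0, 1, 0, 0, 0, 0, 0, 0, 1, 0, 0, 0, 0, 0, 0, 1, 0, 0, 0, 0, 0, 0, 1]'

```text
time_s: 3.4
position: [463.9, -316.8, 65.1]
eef_rot: [3.127, 0.29, 0.001]
wrist_force: [0.2, -1.1, 5.2]
opening: 40.1
```

Emit:
servo_tool --steps '[0, 0, -0.01, 0, 0, 0, 1, 0, 0, -0.02, 0, 0, 0, 1, 0, 0, -0.025, 0, 0, 0, 1, 0, 0, -0.025, 0, 0, 0, 1, 0, 0, -0.025, 0, 0, 0, 1, 0, 0, -0.025, 0, 0, 0, 1, 0, 0, -0.01, 0, 0, 0, 1, 0, 0, 0, 0, 0, 0, 1, 0, 0, 0, 0, 0, 0, 1]'

```text
time_s: 4.3
position: [462.9, -315.7, 203.4]
eef_rot: [-3.126, -0.29, 0.002]
wrist_force: [-0.3, -0.2, -3.0]
opening: 40.2
```

Run:
```python
from h import *
d=shot("scene","s1.png"); s=arm.get_state(); print(s["position"],s["wrist_force"],s["opening"])
u,v=proj(d,s["position"]); print(u,v)
a=cv2.imread("pics/s1.png"); u,v=int(u),int(v)
cv2.imwrite("pics/s1c.png",cv2.resize(a[max(0,v-80):v+80,u-80:min(640,u+80)],None,fx=3,fy=3,interpolation=2))
```

```text
[ 462.76044503 -315.51415413  202.92969565] [-0.03940004 -0.12861041 -2.87124085] 39.97403318166623
408.4790843907121 161.46975534326515
```

View pics/s1c.png

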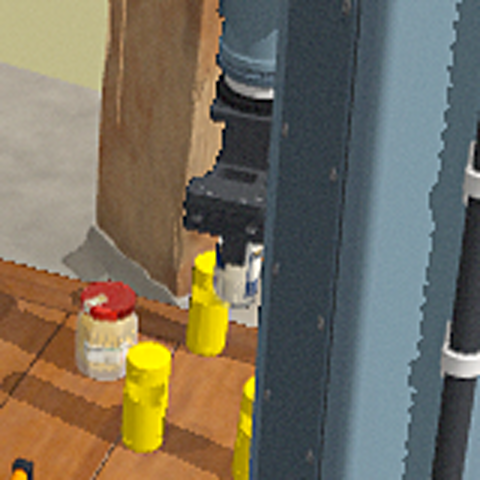

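The crop shows the jar hanging upright in the fingers at (240,275), with the neighbours still standing. Next I carry it over the bay.

Emit:
servo_tool --steps '[0.0184, -0.0193, 0, 0, 0, 0, 1, 0.0184, -0.0193, 0, 0, 0, 0, 1, 0.0184, -0.0193, 0, 0, 0, 0, 1, 0.0184, -0.0193, 0, 0, 0, 0, 1, 0.0184, -0.0193, 0, 0, 0, 0, 1, 0.0184, -0.0193, 0, 0, 0, 0, 1, 0.0184, -0.0193, 0, 0, 0, 0, 1, 0.0184, -0.0193, 0, 0, 0, 0, 1, 0.0184, -0.0193, 0, 0, 0, 0, 1, 0.0184, -0.0193, 0, 0, 0, 0, 1, 0.0184, -0.0193, 0, 0, 0, 0, 1, 0.0184, -0.0193, 0, 0, 0, 0, 1, 0.0184, -0.0193, 0, 0, 0, 0, 1, 0.0184, -0.0193, 0, 0, 0, 0, 1, 0, 0, 0, 0, 0, 0, 1, 0, 0, 0, 0, 0, 0, 1, 0, 0, 0, 0, 0, 0, 1]'

```text
time_s: 6.05
position: [666.2, -4.0, 203.4]
eef_rot: [-3.128, -0.289, 0.004]
wrist_force: [0.0, -0.3, -2.9]
opening: 40.0
```

Run:
```python
from h import *
s=arm.get_state(); print(s["position"],s["eef_rot"],s["wrist_force"])
d=get_image("scene")
u,v=proj(d,[666,-3,60]); u,v=int(u),int(v)
a=cv2.cvtColor(d["image"],cv2.COLOR_RGB2BGR)
# projected jar footprint at board (circle) for planned place
p=s["position"]
for z,c in((12,(255,0,255)),(45,(0,255,255))):
    for t in np.linspace(0,2*np.pi,60):
        q=proj(d,[p[0]+20.5*np.cos(t),p[1]+20.5*np.sin(t),z]); a[int(round(q[1])),int(round(q[0]))]=c
cv2.imwrite("pics/s2c.png",cv2.resize(a[v-90:v+70,u-90:u+100],None,fx=3.6,fy=3.6,interpolation=0)); print(u-90,v-90)
```

```text
[666.21449342  -4.04221264 203.37233709] [-3.12797844 -0.28911888  0.00372965] [ 0.04027737 -0.2752491  -2.88997686]
192 149
```

View pics/s2c.png

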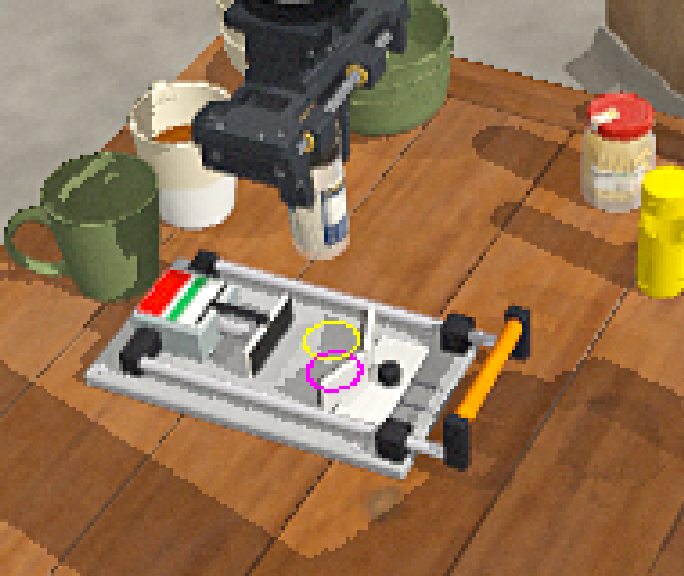

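The rings mark the planned jar footprint: yellow, at z = 45, centred at crop (333,340), clear of the fence on the right and the pad on the left. I shift 3 mm towards the pad and lower.

Emit:
servo_tool --steps '[0.003, 0, 0.02, 0, 0, 0, 1, 0, 0, 0.025, 0, 0, 0, 1, 0, 0, 0.025, 0, 0, 0, 1, 0, 0, 0.025, 0, 0, 0, 1, 0, 0, 0.015, 0, 0, 0, 1, 0, 0, 0.008, 0, 0, 0, 1, 0, 0, 0.004, 0, 0, 0, 1, 0, 0, 0.001, 0, 0, 0, 1, 0, 0, 0.001, 0, 0, 0, 1, 0, 0, 0, 0, 0, 0, 1, 0, 0, 0, 0, 0, 0, 1]'

```text
time_s: 7.2
position: [670.6, -2.9, 81.6]
eef_rot: [3.128, 0.29, 0.002]
wrist_force: [-0.3, 0.1, -2.6]
opening: 40.1
```

Emit:
servo_tool --steps '[0, 0, 0.001, 0, 0, 0, 1, 0, 0, 0.001, 0, 0, 0, 1, 0, 0, 0.001, 0, 0, 0, 1, 0, 0, 0, 0, 0, 0, 1, 0, 0, 0, 0, 0, 0, 1]'

```text
time_s: 7.7
position: [670.0, -2.9, 77.6]
eef_rot: [-3.128, -0.29, 0.0]
wrist_force: [0.2, -0.4, -2.8]
opening: 40.0
```

Emit:
servo_tool --steps '[0, 0, 0.0005, 0, 0, 0, 1, 0, 0, 0.0005, 0, 0, 0, 1, 0, 0, 0.0005, 0, 0, 0, 1, 0, 0, 0, 0, 0, 0, 1]'

```text
time_s: 8.1
position: [670.4, -2.9, 77.1]
eef_rot: [3.128, 0.29, 0.001]
wrist_force: [-2.9, 0.3, 5.2]
opening: 39.9
```

Contact with the board is felt, so I release.

Emit:
servo_tool --steps '[0, 0, 0, 0, 0, 0, -0.05, 0, 0, 0, 0, 0, 0, -0.1, 0, 0, 0, 0, 0, 0, -0.3, 0, 0, 0, 0, 0, 0, -0.6, 0, 0, 0, 0, 0, 0, -1, 0, 0, 0, 0, 0, 0, -1, 0, 0, 0, 0, 0, 0, -1, 0, 0, 0, 0, 0, 0, -1, 0, 0, 0, 0, 0, 0, -1, 0, 0, -0.01, 0, 0, 0, -1, 0, 0, -0.025, 0, 0, 0, -1, 0, 0, -0.025, 0, 0, 0, -1, 0, 0, -0.025, 0, 0, 0, -1, 0, 0, -0.025, 0, 0, 0, -1, 0, 0, -0.015, 0, 0, 0, -1, 0, 0, 0, 0, 0, 0, -1, 0, 0, 0, 0, 0, 0, -1]'

```text
time_s: 9.8
position: [669.8, -2.8, 200.8]
eef_rot: [-3.128, -0.29, 0.0]
wrist_force: [-0.2, 0.5, -1.2]
opening: 88.3
```

Run:
```python
from h import *
s=arm.get_state(); print(s["position"],s["opening"],s["wrist_force"])
d=shot("scene","s3.png"); a=cv2.imread("pics/s3.png")
cv2.imwrite("pics/s3c.png",cv2.resize(a[189:299,202:352],None,fx=5,fy=5,interpolation=2))
```

```text
[669.81698869  -2.82606341 200.80393   ] 88.27141797834747 [-0.21643389  0.53924835 -1.16010639]
```

View pics/s3c.png

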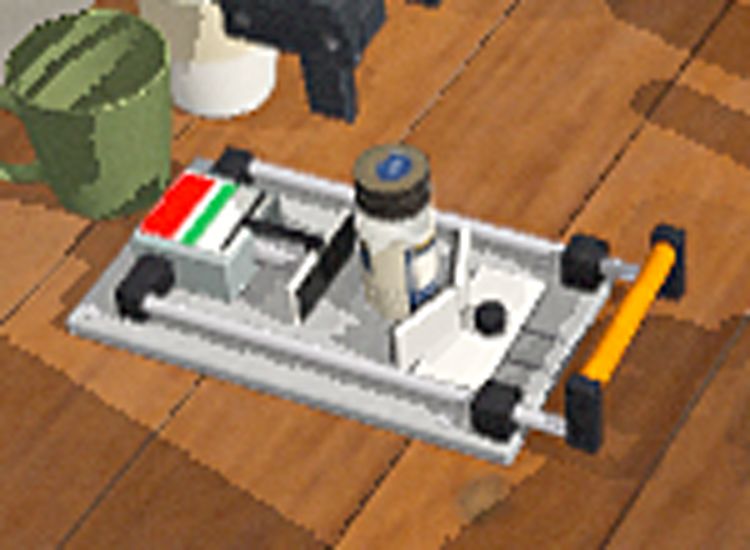

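The jar stands upright and free at crop (395,235), with the pointer line at zero at (235,225) below the scale. Next I go behind the bar with closed fingers.

Emit:
servo_tool --steps '[-0.022, 0, 0, 0, 0, 0, 1, -0.022, 0, 0, 0, 0, 0, 1, -0.022, 0, 0, 0, 0, 0, 1, -0.022, 0, 0, 0, 0, 0, 1, -0.022, 0, 0, 0, 0, 0, 1, 0, 0, 0, 0, 0, 0, 1, 0, 0, 0, 0, 0, 0, 1, 0, 0, 0.025, 0, 0, 0, 1, 0, 0, 0.025, 0, 0, 0, 1, 0, 0, 0.025, 0, 0, 0, 1, 0, 0, 0.025, 0, 0, 0, 1, 0, 0, 0.025, 0, 0, 0, 1, 0, 0, 0.015, 0, 0, 0, 1, 0, 0, 0.01, 0, 0, 0, 1, 0, 0, 0.005, 0, 0, 0, 1, 0, 0, 0, 0, 0, 0, 1, 0, 0, 0, 0, 0, 0, 1]'

```text
time_s: 11.55
position: [562.8, -23.2, 47.1]
eef_rot: [3.128, 0.29, 0.002]
wrist_force: [0.4, 0.1, 0.2]
opening: 0.8
```

Emit:
servo_tool --steps '[-0.003, 0, 0, 0, 0, 0, 1, -0.003, 0, 0, 0, 0, 0, 1, -0.003, 0, 0, 0, 0, 0, 1, -0.003, 0, 0, 0, 0, 0, 1, -0.003, 0, 0, 0, 0, 0, 1, -0.003, 0, 0, 0, 0, 0, 1, -0.003, 0, 0, 0, 0, 0, 1, 0, 0, 0, 0, 0, 0, 1]'

```text
time_s: 12.35
position: [543.5, -26.9, 47.3]
eef_rot: [3.128, 0.289, 0.009]
wrist_force: [7.5, 2.6, -4.1]
opening: 0.6
```

```bash
cat > g.py <<'E'
from h import *
import sys
def og(d,name):
    im=cv2.cvtColor(d["image"],cv2.COLOR_RGB2HSV)
    m=cv2.inRange(im,(8,200,150),(22,255,255))
    n,l,st,c=cv2.connectedComponentsWithStats(m)
    i=[k for k in range(1,n) if st[k,4]>20]
    return [(c[k].round(1).tolist(),int(st[k,4])) for k in i]
s=arm.get_state(); print(s["time_s"],s["position"].round(1),s["wrist_force"].round(1))
d=get_image("top"); t=cv2.cvtColor(d["image"],cv2.COLOR_RGB2BGR); e=get_image("scene"); b=cv2.cvtColor(e["image"],cv2.COLOR_RGB2BGR)
cv2.imwrite("pics/"+sys.argv[1],np.hstack([cv2.resize(t[125:275,250:350],(400,600),interpolation=2),cv2.resize(b[190:310,210:290],(400,600),interpolation=2)]))
E
python3 g.py g1.png
```

```text
12.35 [543.5 -26.9  47.3] [ 7.5  2.6 -4.1]
```

View pics/g1.png

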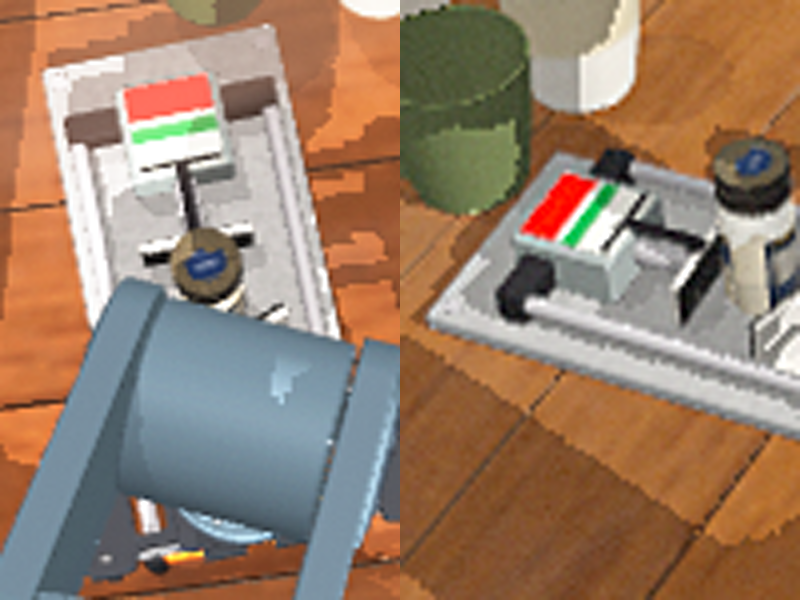

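The bar is moving (drag about 8 N) and the gauge is still at zero: in the left crop the pointer sits at (185,165), below the white field. The jar has not been touched yet. By my estimate about 47 mm remain to mid-green, so I pull 25 mm.

Emit:
servo_tool --steps '[-0.0025, 0, 0, 0, 0, 0, 1, -0.0025, 0, 0, 0, 0, 0, 1, -0.0025, 0, 0, 0, 0, 0, 1, -0.0025, 0, 0, 0, 0, 0, 1, -0.0025, 0, 0, 0, 0, 0, 1, -0.0025, 0, 0, 0, 0, 0, 1, -0.0025, 0, 0, 0, 0, 0, 1, -0.0025, 0, 0, 0, 0, 0, 1, -0.0025, 0, 0, 0, 0, 0, 1, -0.0025, 0, 0, 0, 0, 0, 1]'

```text
time_s: 13.45
position: [519.8, -31.5, 47.4]
eef_rot: [3.127, 0.289, 0.013]
wrist_force: [12.3, 2.6, -8.6]
opening: 0.0
```

```bash
python3 g.py g2.png
```

```text
13.45 [519.8 -31.5  47.4] [12.3  2.6 -8.6]
```

View pics/g2.png

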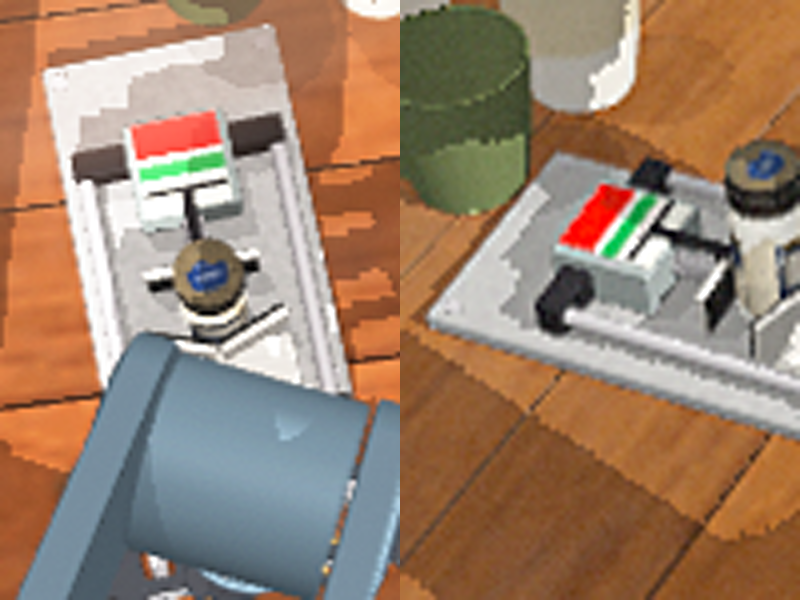

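Now the pointer has entered the white field (left crop (187,190); green starts at about (185,178)), and the jar is sliding towards the fence. I'll read the gauge numerically along the scale.

```bash
cat > r.py <<'E'
from h import *
th=np.deg2rad(10.6); u=np.array([np.cos(th),np.sin(th),0]); v=np.array([-u[1],u[0],0]); O=np.array([657.5,-4.7,0])
s=arm.get_state(); print(s["time_s"],s["position"].round(1),s["wrist_force"].round(1), "hand x",((s["position"]-O)@u).round(1))
xs=np.arange(50,150,1.)
for n in("top","scene"):
    d=get_image(n); im=d["image"].astype(np.float32)
    for ys in((-9,-8,-7,-6),(6,7,8,9)):
        prof=np.zeros((len(xs),3))
        for y in ys:
            q=np.array([proj(d,O+u*x+v*y+[0,0,49.5]) for x in xs],np.float32)
            prof+=cv2.remap(im,q[:,0].reshape(-1,1),q[:,1].reshape(-1,1),cv2.INTER_LINEAR)[:,0]/len(ys)
        R_,G,B=prof.T; cls=lambda r,g,b: "R" if r>g+60 else "G" if g>r+40 else "#" if max(r,g,b)<110 else "+" if max(r,g,b)<180 else "."
        print(n,ys[0],"".join(cls(*p) for p in prof))
E
python3 r.py
```

```text
13.55 [519.5 -31.5  47.4] [10.4  2.6 -7.4] hand x -140.6
top -9 ...++++######++............+##+......GGGGGGGGGGG...RRRRRRRRRRRRRRRRRRRRRRR..........................
top 6 +++++++.....................+++......GGGGGGGGGG.....RRRRRRRRRRRRRRRRRRRRRR..........................
scene -9 +++++#########+++..........++###+.....GGGGGGGGGG....RRRRRRRRRRRRRRRRRRRRRRR.++++++++++++++++++++++++
scene 6 ###############+...........++###++....GGGGGGGGGG....RRRRRRRRRRRRRRRRRRRRRRR.+++++++++++++++++++++...
```

The reading works: green spans 87–97, red starts at about 102, and the pointer is at about 79, so the gauge is at about 8 mm. I continue in small pulls.

Emit:
servo_tool --steps '[-0.002, 0, 0, 0, 0, 0, 1, -0.002, 0, 0, 0, 0, 0, 1, -0.002, 0, 0, 0, 0, 0, 1, 0, 0, 0, 0, 0, 0, 1]'

```text
time_s: 14.05
position: [514.0, -32.6, 47.4]
eef_rot: [3.127, 0.289, 0.013]
wrist_force: [12.1, 3.6, -8.7]
opening: 0.1
```

```bash
python3 r.py
```

```text
14.05 [514.  -32.6  47.4] [12.1  3.6 -8.7] hand x -146.2
top -9 ++#####+++.................+##+GGGGGGGGGGG...RRRRRRRRRRRRRRRRRRRRRRR................................
top 6 +++++.......................+#+.GGGGGGGGG....RRRRRRRRRRRRRRRRRRRRRRR................................
scene -9 #######+++++..............++####GGGGGGGGGGG...RRRRRRRRRRRRRRRRRRRRRRRR++++++++++++++++++++++++++++++
scene 6 #########+++...............++###GGGGGGGGGGG...RRRRRRRRRRRRRRRRRRRRRRR.+++++++++++++++++++++.........
```

The gauge moved one for one, to about 13.5 mm, so the jar is seated. Another 7.5 mm gives about 21.

Emit:
servo_tool --steps '[-0.0015, 0, 0, 0, 0, 0, 1, -0.0015, 0, 0, 0, 0, 0, 1, -0.0015, 0, 0, 0, 0, 0, 1, -0.0015, 0, 0, 0, 0, 0, 1, -0.0015, 0, 0, 0, 0, 0, 1, 0, 0, 0, 0, 0, 0, 1, 0, 0, 0, 0, 0, 0, 1, 0, 0, 0, 0, 0, 0, 1]'

```text
time_s: 14.95
position: [507.1, -33.9, 47.4]
eef_rot: [3.127, 0.288, 0.014]
wrist_force: [13.5, 4.4, -9.8]
opening: 0.4
```

```bash
python3 r.py
```

```text
14.95 [507.1 -33.9  47.4] [13.5  4.4 -9.8] hand x -153.2
top -9 #++......................GGG##GGGGG...RRRRRRRRRRRRRRRRRRRRRRR.......................................
top 6 ++.......................GGG##GGGG.....RRRRRRRRRRRRRRRRRRRRRR.......................................
scene -9 #++++.....................+####GGGGG...RRRRRRRRRRRRRRRRRRRRRRR.+++++++++++++++++++++++++++++++++....
scene 6 ##++++....................GG###GGGGG....RRRRRRRRRRRRRRRRRRRRRR.++++++++++++++++++++++++++++.........
```

The gauge reads about 20 mm, mid-green. I back off and lift clear.

Emit:
servo_tool --steps '[0.003, 0, 0, 0, 0, 0, 1, 0.004, 0, 0, 0, 0, 0, 1, 0.004, 0, 0, 0, 0, 0, 1, 0, 0, 0, 0, 0, 0, 1, 0, 0, 0, 0, 0, 0, 1, 0, 0, -0.02, 0, 0, 0, 1, 0, 0, -0.025, 0, 0, 0, 1, 0, 0, -0.025, 0, 0, 0, 1, 0, 0, -0.025, 0, 0, 0, 1, 0, 0, -0.025, 0, 0, 0, 1, 0, 0, -0.025, 0, 0, 0, 1, -0.03, 0, 0, 0, 0, 0, 1, -0.03, 0, 0, 0, 0, 0, 1, 0, 0, 0, 0, 0, 0, 1, 0, 0, 0, 0, 0, 0, 1, 0, 0, 0, 0, 0, 0, 1]'

```text
time_s: 16.65
position: [456.1, -43.2, 191.5]
eef_rot: [3.128, 0.29, 0.002]
wrist_force: [-0.7, -0.1, -0.6]
opening: 0.6
```

```bash
python3 r.py; python3 g.py g3.png
```

```text
16.65 [456.1 -43.2 191.5] [-0.7 -0.1 -0.6] hand x -205.1
top -9 #++......................GGG##GGGGG...RRRRRRRRRRRRRRRRRRRRRRR.......................................
top 6 #++......................GG###GGGGG...RRRRRRRRRRRRRRRRRRRRRRR.......................................
scene -9 #++++.....................+####GGGGG...RRRRRRRRRRRRRRRRRRRRRRR++++++++++++++++++++++++++++++++++++++
scene 6 ###++++......+++........+++####GGGGG...RRRRRRRRRRRRRRRRRRRRRRR++++++++++++++++++++++++++++++++++++++
16.75 [456.  -43.1 191.3] [ 0.1 -0.1  0.4]
```

View pics/g3.png

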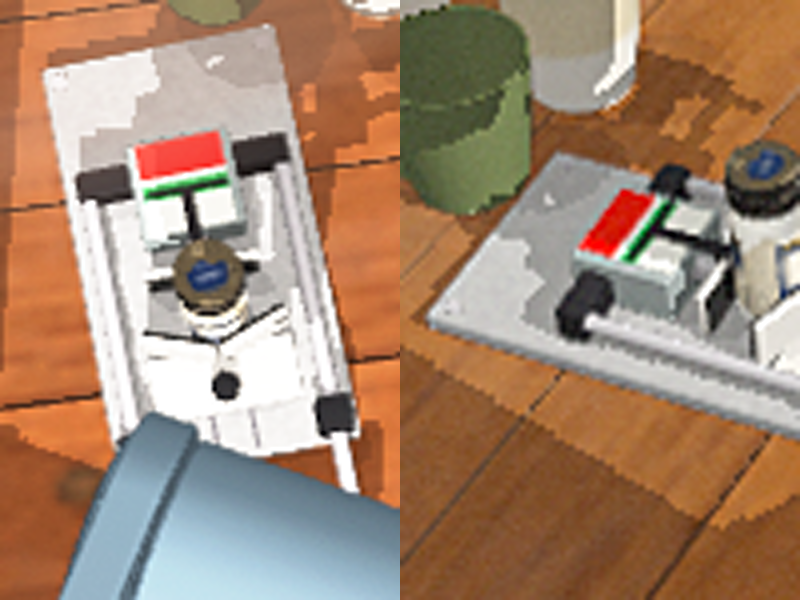

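The pointer lies in the green field at left crop (187,187), with the red field well above it. The jar stands upright between pad and fence at (208,278), and the hand is clear.

```bash
python3 -c "
from h import *
print(arm.job_done())"
```

```text
the job is handed in; nothing more can be done
None
```

The spice jar is clamped in the bay with the gauge at about 20 mm, mid-green, and I have handed the job in (no verdict is reported).

- **Placing:** I picked the black-lidded, blue-labelled jar from among the yellow look-alikes, stood it on the board and let go. A picture showed it upright and free, with the pointer at zero, before any squeezing.
- **Squeezing:** I hooked the closed fingers behind the orange bar and pulled in small steps. The gauge read 8, then 13.5, then about 20 mm, so it stayed well short of the red field at 30 mm.
- **Last checks:** After I backed off and lifted clear, both cameras still showed the pointer inside the green field. The top view put it at about 20 mm, and the scene view agreed to within about 1 mm. The jar was upright between fence and pad, and the wrist force was about zero. The robot's clock read 16.7 s, against the limit of 64 s.
- **Not checked:** I took no final measurement of the honey jar, pepper mill or salt shaker. The arm kept well clear of all three; the honey jar was last seen in place just before placing, the other two only in the first pictures.

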